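Put the garlic away in the keeper with the sliding cover

ROBOT

A 7-joint arm with a two-finger parallel gripper is mounted at the origin on a cart in front of the work surface, level with it; the furniture and walls round the work are solid. World frame = base frame: x ahead of the robot, y to its left, z up, the work surface at z = 0. Lengths are in m, angles in rad, forces in N, time in s.
With the tool pointing down it reaches from about 0.35 to 0.9 m from the base axis. Payload 7.2 kg.
Tool frame: the origin (TCP) lies at the centre of the arm's flange, where the gripper is bolted on; the fingertips stand 173 mm ahead of it and the grasp point (between the pads) lies 155 mm ahead of it; z points along the fingers, y is the direction in which the jaws open and shut (so a half turn about z gives the same grasp; the last joint's range is limited). The gripper opens to 85 mm and grips with 20 to 120 N. Pads are 22 mm wide; open, the fingers measure 114 mm over their backs; the gripper's body (76 mm by 85 mm) begins 54 mm behind the grasp point. The pads swing forward as they close: fully open they stand 13 mm farther back than shut.
Start: joints at [-1.202, 0.411, -0.013, 1.596, 0.006, 1.134, -0.082], TCP at [0.264, 0.566, 0.405] pointing down, gripper open.
Joint ranges: [-2.95, 2.95], [-0.29, 1.99], [-1.47, 1.44], [0.14, 2.54], [-1.03, 4.17], [0.13, 1.85], [-2.86, 2.86]. Speed limits (rad/s): [2.39, 2.39, 3.01, 3.01, 3.14, 3.14, 3.14].

INTERFACE

Orientations are given as [roll, pitch, yaw] about the fixed x, y, z axes, in that order (R = Rz(yaw) Ry(pitch) Rx(roll)).
In Python, from workcell import manip gives the robot as it stands.
- The arm moves only by the tool apply_moves, never from a script. Its argument "plan" is a list of rows, each an object with "translation": the shift along the tool's x, y, z in mm, a list of three; "dr": the turn, a rotation vector about the tool's x, y, z in degrees, a list of three; "grip": the closure in counts, from 0 (fully open) to 255 (shut). In form: [{"translation": [dx, dy, dz], "dr": [rx, ry, rz], "grip": grip}, ...]. A call has exactly 5 rows; each row is the pose to reach, as a shift and turn from the pose measured when the call began, along the tool's axes at that moment; what a row does not reach only later rows make up. A row lasts 1/12 s, in which the tool goes at most 41.7 mm and 7.16 degrees, less where a joint would pass 70% of its speed; a pose out of reach is approached as far as the arm can. A call with a gripper value outside its range is refused whole. The fingers move at their own pace and stop on an object; "newtons" is the grip in N (left out, the last holds). Time passes only in rows, so rows that repeat a pose let the fingers close, or fill a call up. It gives the time, the measured TCP pose, the force and the opening at its end, in the units of the state.
- manip.sense(): the state, without advancing time (a new reading comes with each control period).
- manip.camera(name): name is "scene" or "top" or "wrist"; returns the picture (400x640x3 uint8, red, green, blue); there is no depth.
- manip.get_calibration(name): a dict with "camera_matrix" (3x3 intrinsics, pixels), "R" (3x3) and "t" (3): a world point X has camera coordinates R X + t. Camera axes: x right, y down, z forward; pixel columns grow to the right and rows downward; lengths in m; the calibration is good to about 2 mm. A picture is of the moment at which its call begins: read the wrist's pose just before it. get_calibration takes no time and is no camera call; for the wrist camera it gives the pose at the moment of the call.
- manip.finish_job(): hands the job in, once; it reports no verdict.
The state is a dict: "clock": time; "q": joint angles; "joint_velocities": joint speeds; "joint_torque": joint torques, N m; "eef_pos": TCP position; "tcp_rot": TCP orientation; "wrist_force": force on the tool from outside, world axes, zero at the start; "ft_torque": the same for the moment, N m; "finger_gap": opening from 0.0 (shut) to 1.0 (fully open).
Only numpy, scipy, OpenCV 4.12 (cv2) and the standard library are available. Lean on these libraries where they do the work, as an engineer would, in place of code of your own. Each camera call takes 0.05 s, during which the arm holds its last target.

TASK

The garlic bulb goes into the wooden keeper box. First slide the round wooden salt box, which stands in the way, clear of where the keeper's cover will come out, keeping it upright and without the cover touching it; then slide the cover right back to its stop by its bar, lay the garlic inside, let go of it, and slide the cover fully shut again. Do not knock over or shift the onion, the lemon, the spice jar or the pepper mill.

Things in the scene. Friction and masses are not known exactly. Their poses are not given: they have to be found in the camera images.
- keeper: oblong mid-brown wooden box, dark air slots in its long sides, fixed, 132 (x) x 230 (y) x 75 high. Origin: centre of its underside; z up, y along its length to the end where the cover slides out. Walls 8 thick, floor 4 above the worktop, inside 116 x 214, inside height under the cover 58. Stop end (-y) 75 high, other end (+y) 60. Lips on the long sides leave a mouth 108 wide.
- cover (a joint): pale wooden cover in the keeper's grooves, m: 0 shut, 0.14 slid fully back to its stop, towards the keeper's +y, sticking out of that end by as much. Starts 0 to 20 mm open, has 1.5 N of friction, stays where left. Plate 122 x 221 x 6, underside 62, top 68 above the worktop; shut, it reaches from y -106 mm to +115 mm of the keeper's origin.
- push_bar (a point): middle of the top edge (80 above the worktop) of the raised pale bar on the cover: 80 long across the cover (keeper's x), 12 thick, standing 12 above the cover. With the cover shut it lies at y -62 mm of the keeper's origin, with 39 mm of flat cover between it and the stop end; it moves with the cover.
- salt_box: round dark-wood salt box, 92 x 101, lid (fixed) 63 high, knob of 16 diameter to 80 high, 32 mm off centre on its own +y; 0.2 to 0.45 kg, loose. Origin: centre of its underside. Starts 70 to 95 mm beyond the keeper's +y end. Clear of the cover when its origin is over 310 mm from the keeper's origin along the keeper's +y, or over 115 mm to either side of the keeper's y axis.
- garlic: garlic bulb, pale, round with a pointed top, 48 x 50 x 51 high, 25 g, loose, stands on the worktop. Origin: centre of its underside, z up to the tip. Widest about 20 above its underside. It changes places with the onion and the lemon.
- onion: brown onion, pointed top, 85 x 85 x 87 high, loose, not to be disturbed. Origin: centre of its underside.
- lemon: lemon lying on its side, 72 (x) x 55 (y) x 56 high, loose, not to be disturbed. Origin: centre of its underside.
- spice_jar: glass spice jar with screw cap, 46 diameter, 106 high, loose, stands near the long far side of the keeper, not to be disturbed. Origin: centre of its underside, z up.
- mill: turned dark-wood pepper mill, 55 diameter, 171 high, loose, towards the back of the worktop, not to be disturbed. Origin: centre of its underside, z up.
There are look-alikes about, which are no part of the job. Leave any turquoise look-alike of the garlic alone.

How it is judged:
On the way, in this order (a step that is already met when the one before it is completed fails the run):
1. the salt box stands clear of the cover's way, upright ((y of salt_box in the frame of keeper above 0.3 m or x of salt_box in the frame of keeper above 0.105 m or x of salt_box in the frame of keeper below -0.105 m or y of salt_box in the frame of keeper below -0.16 m) and angle between salt_box's own z axis and vertical below 0.15 rad and height (world z) of salt_box between -0.01 and 0.01 m), for 0.2 s.
2. the cover is slid back, at least 125 mm (value of joint cover above 0.125 m), for 0.2 s.
3. the garlic lies inside the keeper, let go (x of garlic in the frame of keeper between -0.055 and 0.055 m and y of garlic in the frame of keeper between -0.105 and 0.105 m and z of garlic in the frame of keeper between 0 and 0.045 m and contact force between the fingers and garlic below 0.1 N), for 0.2 s.
At the end, for the whole second after the job is handed in: the garlic rests inside the keeper, the cover is shut to within 4 mm, and the salt box stands upright at rest on the worktop, clear of the cover's way (its centre more than 300 mm from the keeper's along the keeper's +y, or more than 105 mm to one side, or beyond the stop end) (all of step 1 and x of garlic in the frame of keeper between -0.055 and 0.055 m and y of garlic in the frame of keeper between -0.105 and 0.105 m and z of garlic in the frame of keeper between 0 and 0.045 m and value of joint cover below 0.004 m and linear speed of garlic below 0.03 m/s and linear speed of salt_box below 0.02 m/s); the robot touches nothing.
It fails at once if the cover is pushed against the salt box (contact force between cover and salt_box above 1 N).
It fails at once if the onion or the lemon is shifted by more than 30 mm (distance of any of onion, lemon from where it was at the start of the episode above 0.03 m).
It fails at once if the spice jar or the pepper mill is shifted by more than 30 mm or knocked over (distance of any of spice_jar, mill from where it was at the start of the episode above 0.03 m or angle between any of spice_jar, mill's own z axis and vertical above 0.5 rad).
It fails at once if the salt box is knocked over (angle between salt_box's own z axis and vertical above 0.5 rad).
It also fails if it takes over 64 s, if anything falls off the work surface, if the arm or the gripper's body presses on something with over 40 N, if the wrist force passes 120 N, or if a joint passes its speed limit or range.

## Working session

There is one attempt and no reset: what is moved stays moved. The work goes in short steps, Python scripts to look and compute and a tool call to move; the robot and the scene stay as the last step left them, time stands still between calls to the robot, and variables do not carry over. Pictures are saved under pics/ and viewed, and the job is handed in when it is done.

Besides the shell and the picture viewer there is one more tool, called after ">>>" as a command line: name --argument value ..., lists and objects as JSON in quotes. apply_moves: Moves the arm, as the interface text tells. Its arguments: {"type":"object","properties":{"plan":{"type":"array"},"newtons":{"type":"number"}},"required":["plan"]}

```bash
ls; mkdir -p pics
python3 - <<'E'
from workcell import manip
import cv2
s=manip.sense(); print(s)
for n in ["scene","top","wrist"]:
    c=manip.get_calibration(n); im=manip.camera(n)
    cv2.imwrite(f"pics/{n}0.png",im[:,:,::-1]); print(n,c)
E
```

```text
pics
{'clock': 0.0, 'q': array([-1.2022043 ,  0.41191559, -0.01268406,  1.59704747,  0.00559073,
        1.13427138, -0.08223951]), 'joint_velocities': array([ 0.00047571,  0.00147443,  0.00037083, -0.00063568, -0.00090144,
       -0.00051098, -0.00072448]), 'joint_torque': array([ 4.12343361e-04, -6.00622201e+01,  6.82396721e-01, -2.99412167e+01,
        1.38462143e-02,  1.06918815e-02,  2.59002428e-05]), 'eef_pos': array([0.26433907, 0.56611565, 0.4038418 ]), 'tcp_rot': array([-3.13999057e+00,  1.16513922e-04,  2.70475632e+00]), 'wrist_force': array([-0.00272748, -0.1006688 ,  0.03561673]), 'ft_torque': array([ 0.00033541,  0.00722628, -0.02461293]), 'finger_gap': 0.9999206072103622}
scene {'camera_matrix': array([[435.16680502,   0.        , 317.45552429],
       [  0.        , 435.16680502, 195.84821332],
       [  0.        ,   0.        ,   1.        ]]), 'R': array([[ 0.51920505, -0.85435723,  0.02235714],
       [-0.37868114, -0.25342384, -0.89015558],
       [ 0.76617668,  0.45370704, -0.45510791]]), 't': array([-0.15268586,  0.31697139,  0.84902711])}
top {'camera_matrix': array([[443.5728198 ,   0.        , 314.75945174],
       [  0.        , 443.5728198 , 198.63902348],
       [  0.        ,   0.        ,   1.        ]]), 'R': array([[-0.00684715, -0.99974091, -0.02170785],
       [-0.99128138,  0.00964255, -0.13140873],
       [ 0.131584  ,  0.02061881, -0.99109057]]), 't': array([0.14514579, 0.53719644, 1.09911143])}
wrist {'camera_matrix': array([[345.39221613,   0.        , 315.15288744],
       [  0.        , 345.39221613, 204.16649934],
       [  0.        ,   0.        ,   1.        ]]), 'R': array([[ 0.42308076,  0.906091  , -0.00132919],
       [ 0.87476359, -0.40806977,  0.26128094],
       [ 0.2362019 , -0.11170567, -0.96526188]]), 't': array([-0.62454086, -0.03383182,  0.37893197])}
```

View pics/scene0.png

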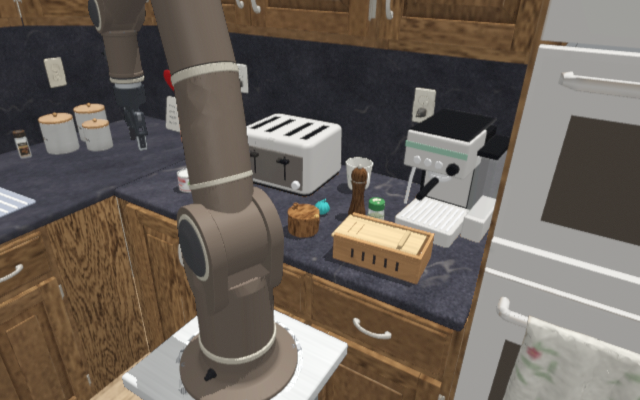

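View pics/top0.png

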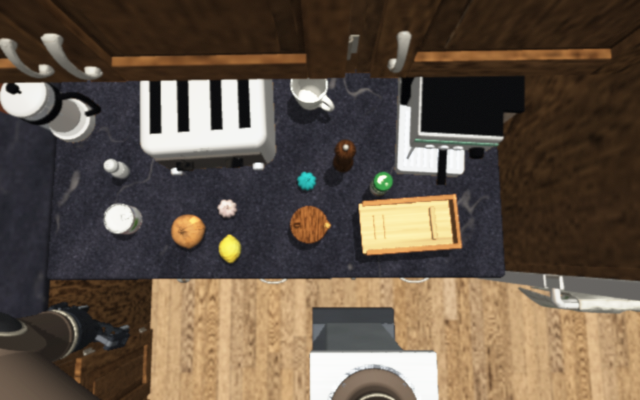

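View pics/wrist0.png

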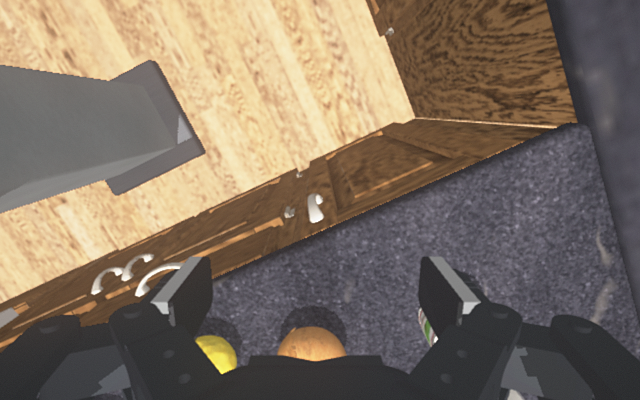

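Top view: the keeper is at about (410,225), with its +y end to the left and the bar at (434,222). The salt box is at (310,225). Candidates for the garlic are the pale bulb at (228,208), the turquoise look-alike at (306,180), the onion at (188,231) and the lemon at (230,248). I choose the pale one and check it in a close crop.

```bash
cat > h.py <<'E'
from workcell import manip
import cv2, numpy as np
from scipy.spatial.transform import Rotation as Ro
def ray(name,uv,z,c=None):
    c=c or manip.get_calibration(name)
    uv=np.atleast_2d(np.array(uv,float)); K,R,t=c["camera_matrix"],c["R"],c["t"]
    d=np.c_[uv,np.ones(len(uv))]@np.linalg.inv(K).T@R
    o=-R.T@t
    return o+d*((z-o[2])/d[:,2])[:,None]
def proj(name,X,c=None):
    c=c or manip.get_calibration(name)
    X=np.atleast_2d(X); p=(X@c["R"].T+c["t"])@c["camera_matrix"].T
    return p[:,:2]/p[:,2:]
E
python3 - <<'E'
import cv2
im=cv2.imread('pics/top0.png')
c=im[165:275,150:480]; 
cv2.imwrite('pics/topL.png',cv2.resize(im[170:270,160:340],None,fx=4.4,fy=4.4,interpolation=cv2.INTER_CUBIC))
cv2.imwrite('pics/topR.png',cv2.resize(im[160:270,330:490],None,fx=5,fy=5,interpolation=cv2.INTER_CUBIC))
im=cv2.imread('pics/scene0.png')
cv2.imwrite('pics/sceneR.png',cv2.resize(im[160:290,270:470],None,fx=4,fy=4,interpolation=cv2.INTER_CUBIC))
E
```

```text
(no output)
```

View pics/topL.png

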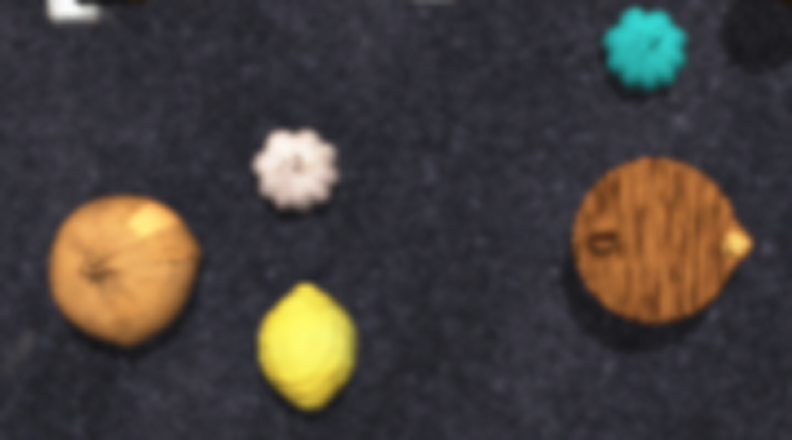

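View pics/topR.png

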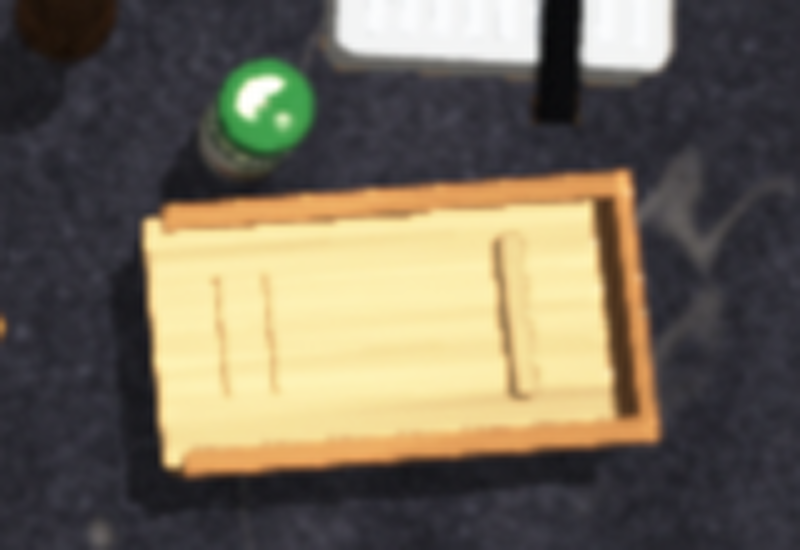

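View pics/sceneR.png

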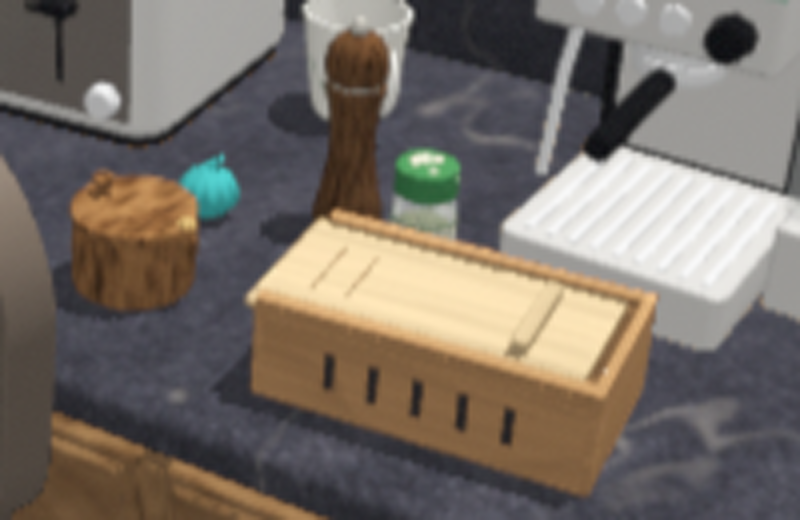

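Run:
```python
from h import *
R=lambda p:[(330+x/5,160+y/5) for x,y in p]
L=lambda p:[(160+x/4.4,170+y/4.4) for x,y in p]
np.set_printoptions(precision=4,suppress=True)
k=ray('top',R([(628,170),(660,438),(163,205),(184,475)]),.075);print('rim',k)
print(np.linalg.norm(k[0]-k[1]),np.linalg.norm(k[0]-k[2]),np.linalg.norm(k[1]-k[3]))
d=(k[2]-k[0]+k[3]-k[1]); print('yaw of +y',np.degrees(np.arctan2(d[1],d[0])))
print('cen',k.mean(0))
print('cover',ray('top',R([(145,217),(165,468)]),.068))
print('bar',ray('top',R([(509,234),(527,396),(523,234),(538,394)]),.08))
print('knob',ray('top',L([(603,240)]),.08))
print('lid',ray('top',L([(657,240)]),.063), ray('top',L([(657,157),(657,324),(573,240)]),.063))
print('garlic',ray('top',L([(296,168)]),.02))
print('onion',ray('top',L([(122,268)]),.04),'lemon',ray('top',L([(308,346)]),.028))
print('jar',ray('top',R([(267,105)]),.106),'mill',ray('top',[(346,149)],.171))
print('turq',ray('top',L([(646,48)]),.02))
print('coffee',ray('top',R([(660,65),(560,125),(340,50)]),.03))
```

```text
rim [[ 0.5415 -0.2069  0.075 ]
 [ 0.4103 -0.216   0.075 ]
 [ 0.5263  0.0219  0.075 ]
 [ 0.3941  0.0145  0.075 ]]
0.13154295036135374 0.22927272520146375 0.2309990512127787
yaw of +y 93.90488808571882
cen [ 0.468  -0.0966  0.075 ]
cover [[0.5213 0.0303 0.068 ]
 [0.3976 0.023  0.068 ]]
bar [[ 0.5098 -0.1461  0.08  ]
 [ 0.4308 -0.1515  0.08  ]
 [ 0.5097 -0.1529  0.08  ]
 [ 0.4318 -0.1568  0.08  ]]
knob [[0.4692 0.1836 0.08  ]]
lid [[0.4702 0.1541 0.063 ]] [[0.5173 0.1539 0.063 ]
 [0.423  0.1544 0.063 ]
 [0.4706 0.2016 0.063 ]]
garlic [[0.5178 0.3691 0.02  ]]
onion [[0.4583 0.4647 0.04  ]] lemon [[0.4129 0.3583 0.028 ]]
jar [[ 0.5705 -0.0264  0.106 ]] mill [[0.6344 0.0657 0.171 ]]
turq [[0.5876 0.1615 0.02  ]]
coffee [[ 0.6023 -0.2393  0.03  ]
 [ 0.5715 -0.1867  0.03  ]
 [ 0.612  -0.0752  0.03  ]]
```

```bash
cat >> h.py <<'E'
def go(x,y,z,jaw=93.9):
    s=manip.sense(); R=Ro.from_euler('xyz',s['tcp_rot']); p=s['eef_pos']
    a=np.radians(jaw)
    # tool y along jaw, tool z down
    ty=np.array([np.cos(a),np.sin(a),0]); tz=np.array([0,0,-1.]); tx=np.cross(ty,tz)
    T=Ro.from_matrix(np.c_[tx,ty,tz])
    print('t',s['clock'],'pos',p.round(4),'gap',round(s['finger_gap'],3),'F',s['wrist_force'].round(2))
    print('translation',(R.inv().apply(np.array([x,y,z])-p)*1000).round(1),'dr',np.degrees((R.inv()*T).as_rotvec()).round(2))
E
python3 -c "
from h import *
go(.469,.185,.30); print(ray('top',[(300,278),(400,277)],0))"
```

```text
t 0.15 pos [0.2644 0.5662 0.404 ] gap 0.998 F [-0.07 -0.67 -0.27]
translation [-346.7 -258.7  104.4] dr [-7.000e-02 -1.000e-02 -2.893e+01]
[[ 0.33663882  0.18105768  0.        ]
 [ 0.33766389 -0.07663486  0.        ]]
```

>>> apply_moves --plan '[{"translation":[-173,-129,30],"dr":[0,0,-14],"grip":125},{"translation":[-173,-129,30],"dr":[0,0,-14],"grip":125},{"translation":[-173,-129,30],"dr":[0,0,-14],"grip":125},{"translation":[-173,-129,30],"dr":[0,0,-14],"grip":125},{"translation":[-173,-129,30],"dr":[0,0,-14],"grip":125}]' --newtons 40

```text
clock: 0.57
eef_pos: [0.3625, 0.3826, 0.3751]
tcp_rot: [-3.14, -0.0, 2.95]
wrist_force: [0.6, -0.1, -0.2]
finger_gap: 0.511
```

```bash
python3 -c "
from h import *
go(.469,.185,.30)"
```

```text
t 0.5667 pos [0.3625 0.3826 0.3751] gap 0.511 F [ 0.6  -0.07 -0.19]
translation [-142.3 -173.5   75.4] dr [ -0.08  -0.03 -14.91]
```

>>> apply_moves --plan '[{"translation":[-142,-173,65],"dr":[0,0,-15],"grip":125},{"translation":[-142,-173,65],"dr":[0,0,-15],"grip":125},{"translation":[-142,-173,65],"dr":[0,0,-15],"grip":125},{"translation":[-142,-173,65],"dr":[0,0,-15],"grip":125},{"translation":[-142,-173,65],"dr":[0,0,-15],"grip":125}]'

```text
clock: 0.98
eef_pos: [0.4545, 0.2113, 0.319]
tcp_rot: [-3.14, -0.0, -3.072]
wrist_force: [0.0, 0.7, -0.1]
finger_gap: 0.506
```

Run:
```python
from h import *
go(.469,.185,.30)
c=manip.get_calibration('wrist'); im=manip.camera('wrist')
cv2.imwrite('pics/w1.png',im[:,:,::-1])
print(proj('wrist',[[.469,.184,.08],[.47,.154,.063]],c))
import json; json.dump({k:np.array(v).tolist() for k,v in c.items()},open('w1.json','w'))
```

```text
t 0.9833 pos [0.4545 0.2113 0.319 ] gap 0.506 F [ 0.01  0.66 -0.11]
translation [-12.6 -27.2  19. ] dr [-0.06 -0.02  0.11]
[[271.09359494 237.6359713 ]
 [230.63433907 227.39123615]]
```

View pics/w1.png

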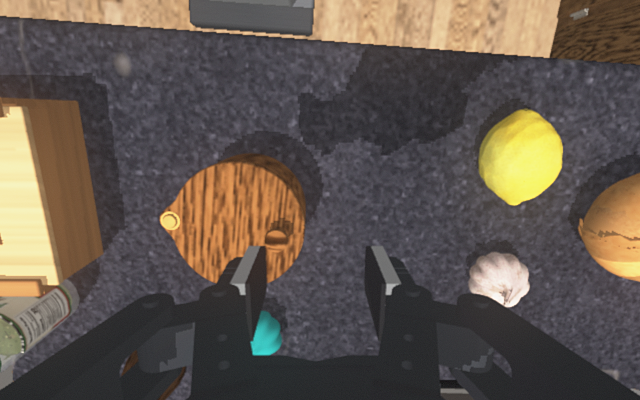

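Run:
```python
from h import *
import json
c={k:np.array(v) for k,v in json.load(open('w1.json')).items()}
im=cv2.imread('pics/w1.png'); cv2.imwrite('pics/w1k.png',cv2.resize(im[200:270,230:330],None,fx=7,fy=7,interpolation=cv2.INTER_CUBIC))
print(ray('wrist',[(278,236),(498,280)],.08,c), ray('wrist',[(499,281)],.02,c))
go(.469,.187,.29)
```

```text
[[0.46757023 0.18838555 0.08      ]
 [0.48837243 0.33575649 0.08      ]] [[0.51795156 0.37380578 0.02      ]]
t 1.0333 pos [0.4576 0.2031 0.317 ] gap 0.513 F [ 2.21 -7.98 -0.89]
translation [-10.4 -16.6  27.1] dr [-0.39 -0.08 -0.4 ]
```

View pics/w1k.png

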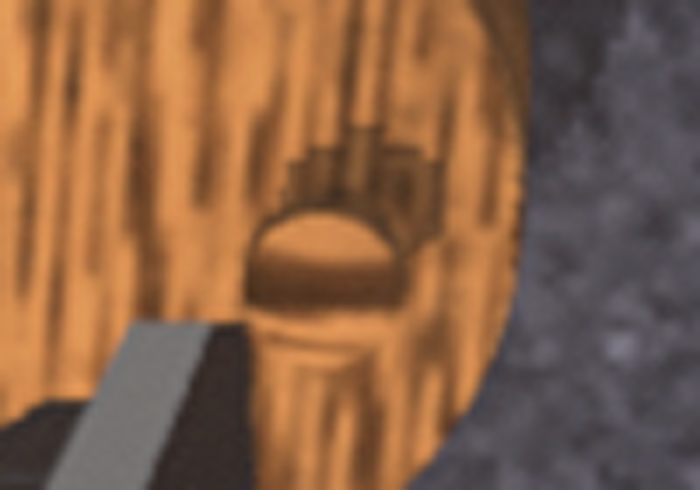

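The wrist image shows the knob at about (277,238), so at roughly (0.468, 0.187). The garlic is at (499,281), the lemon at (521,156) and the turquoise look-alike at (266,333). I move over the knob.

>>> apply_moves --plan '[{"translation":[-11,-16,27],"dr":[0,0,0],"grip":125},{"translation":[-11,-16,27],"dr":[0,0,0],"grip":125},{"translation":[-11,-16,27],"dr":[0,0,0],"grip":125},{"translation":[-11,-16,27],"dr":[0,0,0],"grip":125},{"translation":[-11,-16,27],"dr":[0,0,0],"grip":125}]'

```text
clock: 1.45
eef_pos: [0.4693, 0.1889, 0.2906]
tcp_rot: [-3.136, -0.001, -3.079]
wrist_force: [-0.2, -0.0, 0.1]
finger_gap: 0.507
```

Run:
```python
from h import *
go(.469,.187,.243)
c=manip.get_calibration('wrist'); im=manip.camera('wrist')
cv2.imwrite('pics/w2.png',im[:,:,::-1])
print(proj('wrist',[[.469,.187,.08],[.47,.154,.063]],c))
```

```text
t 1.45 pos [0.4693 0.1889 0.2906] gap 0.507 F [-0.17 -0.03  0.08]
translation [ 0.3 -1.6 47.6] dr [-0.34 -0.05 -0.3 ]
[[313.2503831  234.01382564]
 [258.70605646 222.50905788]]
```

View pics/w2.png

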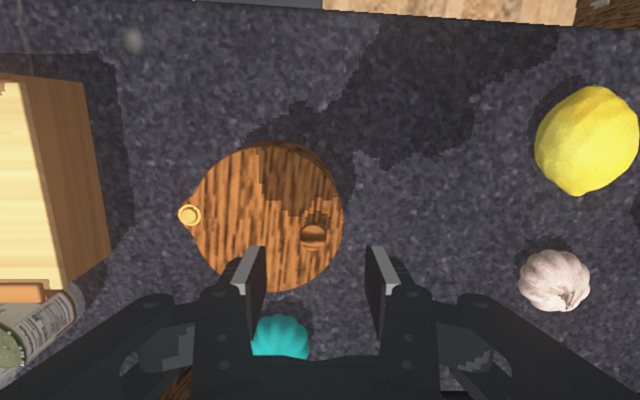

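The knob sits at (313,236) and was predicted at (313,234), between the fingers. I descend and close.

>>> apply_moves --plan '[{"translation":[0,-2,25],"dr":[-0.3,0,0],"grip":125},{"translation":[0,-2,50],"dr":[-0.3,0,0],"grip":125},{"translation":[0,-2,50],"dr":[-0.3,0,0],"grip":160},{"translation":[0,-2,50],"dr":[-0.3,0,0],"grip":255},{"translation":[0,-2,50],"dr":[-0.3,0,0],"grip":255}]'

```text
clock: 1.92
eef_pos: [0.4695, 0.1873, 0.2418]
tcp_rot: [-3.141, 0.0, -3.078]
wrist_force: [-0.1, -0.4, -3.1]
finger_gap: 0.158
```

>>> apply_moves --plan '[{"translation":[0,0,0],"dr":[0,0,0],"grip":255},{"translation":[0,0,0],"dr":[0,0,0],"grip":255},{"translation":[0,0,0],"dr":[0,0,0],"grip":255},{"translation":[0,0,0],"dr":[0,0,0],"grip":255},{"translation":[0,0,0],"dr":[0,0,0],"grip":255}]'

```text
clock: 2.33
eef_pos: [0.4695, 0.1873, 0.2421]
tcp_rot: [-3.141, 0.0, -3.078]
wrist_force: [0.3, 0.8, -3.6]
finger_gap: 0.157
```

>>> apply_moves --plan '[{"translation":[0,5,0],"dr":[0,0,0],"grip":255},{"translation":[0,15,0],"dr":[0,0,0],"grip":255},{"translation":[0,25,0],"dr":[0,0,0],"grip":255},{"translation":[0,35,0],"dr":[0,0,0],"grip":255},{"translation":[0,45,0],"dr":[0,0,0],"grip":255}]'

```text
clock: 2.75
eef_pos: [0.4664, 0.2339, 0.242]
tcp_rot: [3.141, 0.0, -3.077]
wrist_force: [0.5, -0.2, -2.9]
finger_gap: 0.154
```

>>> apply_moves --plan '[{"translation":[0,10,0],"dr":[0,0,0],"grip":255},{"translation":[0,20,0],"dr":[0,0,0],"grip":255},{"translation":[0,30,0],"dr":[0,0,0],"grip":255},{"translation":[0,40,0],"dr":[0,0,0],"grip":255},{"translation":[0,47,0],"dr":[0,0,0],"grip":255}]'

```text
clock: 3.17
eef_pos: [0.4631, 0.2824, 0.242]
tcp_rot: [3.141, 0.0, -3.076]
wrist_force: [-0.5, -0.8, -3.7]
finger_gap: 0.156
```

Run:
```python
from h import *
go(.469,.187,.243)
im=manip.camera('top')
cv2.imwrite('pics/t1.png',cv2.resize(im[160:280,160:480,::-1],None,fx=2.5,fy=2.5,interpolation=cv2.INTER_CUBIC))
im=manip.camera('scene')
cv2.imwrite('pics/s1.png',cv2.resize(im[150:290,200:440,::-1],None,fx=3,fy=3,interpolation=cv2.INTER_CUBIC))
```

```text
t 3.1667 pos [0.4631 0.2824 0.242 ] gap 0.156 F [-0.46 -0.81 -3.72]
translation [  0.4 -95.6  -1. ] dr [ 0.04  0.03 -0.13]
```

View pics/t1.png

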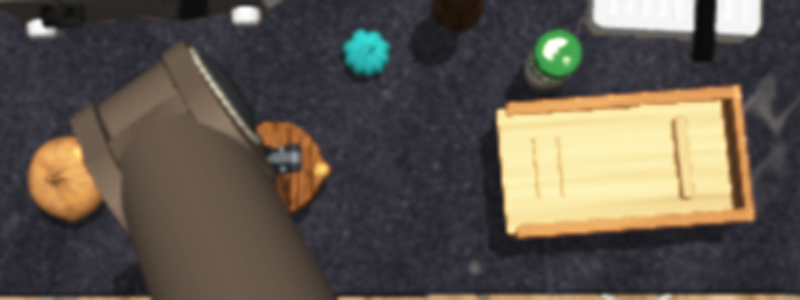

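View pics/s1.png

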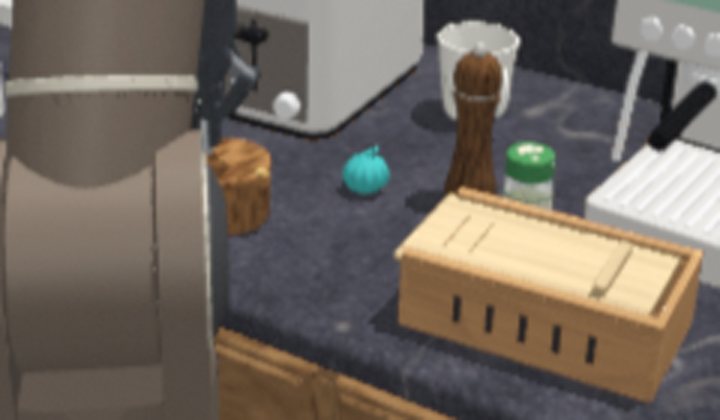

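The salt box followed about 95 mm: its tab moved from pixel (331,225) to (292,228), and it is upright. Release and lift.

>>> apply_moves --plan '[{"translation":[0,0,0],"dr":[0,0,0],"grip":140},{"translation":[0,0,0],"dr":[0,0,0],"grip":140},{"translation":[0,0,0],"dr":[0,0,0],"grip":140},{"translation":[0,0,-20],"dr":[0,0,0],"grip":140},{"translation":[0,0,-60],"dr":[0,0,0],"grip":140}]'

```text
clock: 3.68
eef_pos: [0.4618, 0.281, 0.2989]
tcp_rot: [-3.138, -0.006, -3.075]
wrist_force: [0.3, 0.6, 0.1]
finger_gap: 0.453
```

Run:
```python
from h import *
o=np.array([.468,-.0966]);ey=np.array([-.068,.9977])
print(o+ey*-.054)
b=o+ey*-.054
go(b[0],b[1],.30)
```

```text
[ 0.471672  -0.1504758]
t 3.6833 pos [0.4618 0.281  0.2989] gap 0.453 F [0.25 0.64 0.13]
translation [  18.7 -431.2    0.6] dr [-0.21 -0.36 -0.11]
```

>>> apply_moves --plan '[{"translation":[19,-220,0],"dr":[0,0,0],"grip":160},{"translation":[19,-220,0],"dr":[0,0,0],"grip":160},{"translation":[19,-220,0],"dr":[0,0,0],"grip":160},{"translation":[19,-220,0],"dr":[0,0,0],"grip":160},{"translation":[19,-220,0],"dr":[0,0,0],"grip":160}]'

```text
clock: 4.1
eef_pos: [0.4573, 0.0718, 0.3005]
tcp_rot: [-3.138, -0.005, -3.076]
wrist_force: [0.7, -0.3, 0.0]
finger_gap: 0.37
```

Run:
```python
from h import *
go(.4713,-.151,.295)
im=manip.camera('top')
cv2.imwrite('pics/t2.png',cv2.resize(im[160:280,160:480,::-1],None,fx=2.5,fy=2.5,interpolation=cv2.INTER_CUBIC))
```

```text
t 4.1 pos [0.4573 0.0718 0.3005] gap 0.37 F [ 0.67 -0.32  0.04]
translation [   0.6 -223.2    6.3] dr [-0.2  -0.3  -0.15]
```

View pics/t2.png

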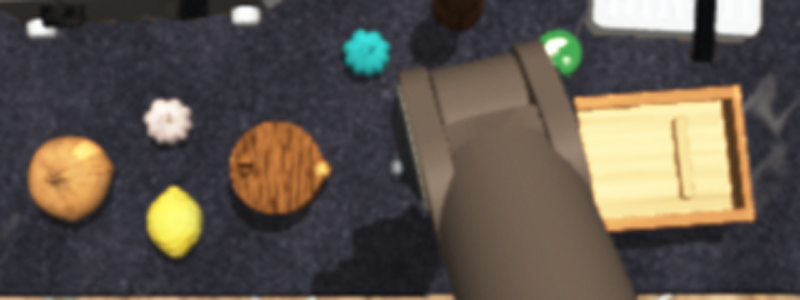

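The salt box stands upright at crop (276,167), and the onion, lemon and garlic have not moved. On to the bar.

>>> apply_moves --plan '[{"translation":[1,-223,6],"dr":[-0.2,-0.3,0],"grip":160},{"translation":[1,-223,6],"dr":[-0.2,-0.3,0],"grip":160},{"translation":[1,-223,6],"dr":[-0.2,-0.3,0],"grip":160},{"translation":[1,-223,6],"dr":[-0.2,-0.3,0],"grip":160},{"translation":[1,-223,6],"dr":[-0.2,-0.3,0],"grip":160}]'

```text
clock: 4.57
eef_pos: [0.467, -0.1362, 0.297]
tcp_rot: [-3.137, -0.0, -3.085]
wrist_force: [0.5, 0.2, -0.0]
finger_gap: 0.372
```

>>> apply_moves --plan '[{"translation":[0,-18,0],"dr":[0,0,0],"grip":160},{"translation":[0,-18,0],"dr":[0,0,0],"grip":160},{"translation":[0,-18,0],"dr":[0,0,0],"grip":160},{"translation":[0,-18,0],"dr":[0,0,0],"grip":160},{"translation":[0,-18,0],"dr":[0,0,0],"grip":160}]'

```text
clock: 4.98
eef_pos: [0.4681, -0.1528, 0.2971]
tcp_rot: [-3.138, -0.0, -3.084]
wrist_force: [-0.2, -0.1, 0.3]
finger_gap: 0.373
```

Run:
```python
from h import *
print(ray('top',[(270.4,226.8)],.063))
go(.4713,-.151,.248)
c=manip.get_calibration('wrist'); im=manip.camera('wrist')
cv2.imwrite('pics/w3.png',im[:,:,::-1])
print(proj('wrist',[[.4717,-.1510,.08]],c))
```

```text
[[0.46536398 0.25097039 0.063     ]]
t 4.9833 pos [ 0.4681 -0.1528  0.2971] gap 0.373 F [-0.17 -0.1   0.29]
translation [-3.3  1.8 49. ] dr [-0.22 -0.03 -0.57]
[[318.713154   236.79260144]]
```

View pics/w3.png

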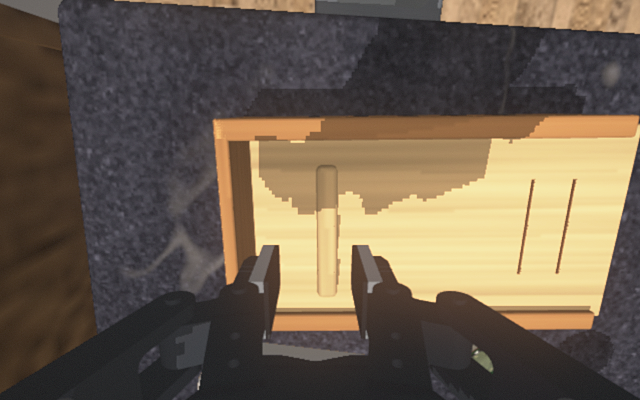

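The bar is centred at (326,232) between the fingers, about 4 mm further +y than predicted. I descend and take the bar lightly.

>>> apply_moves --plan '[{"translation":[-2,5,25],"dr":[-0.2,0,-0.5],"grip":160},{"translation":[-2,5,55],"dr":[-0.2,0,-0.5],"grip":160},{"translation":[-2,5,55],"dr":[-0.2,0,-0.5],"grip":160},{"translation":[-2,5,55],"dr":[-0.2,0,-0.5],"grip":255},{"translation":[-2,5,55],"dr":[-0.2,0,-0.5],"grip":255}]' --newtons 20

```text
clock: 5.45
eef_pos: [0.47, -0.1469, 0.242]
tcp_rot: [-3.142, -0.001, -3.073]
wrist_force: [-0.2, 1.0, -1.1]
finger_gap: 0.132
```

>>> apply_moves --plan '[{"translation":[0,0,0],"dr":[0,0,0],"grip":255},{"translation":[0,0,0],"dr":[0,0,0],"grip":255},{"translation":[0,0,0],"dr":[0,0,0],"grip":255},{"translation":[0,0,0],"dr":[0,0,0],"grip":255},{"translation":[0,0,0],"dr":[0,0,0],"grip":255}]'

```text
clock: 5.87
eef_pos: [0.47, -0.1465, 0.2421]
tcp_rot: [3.141, -0.001, -3.072]
wrist_force: [0.6, 1.4, -2.0]
finger_gap: 0.132
```

>>> apply_moves --plan '[{"translation":[0,6,0],"dr":[0,0,0],"grip":255},{"translation":[0,18,0],"dr":[0,0,0],"grip":255},{"translation":[0,32,0],"dr":[0,0,0],"grip":255},{"translation":[0,46,0],"dr":[0,0,0],"grip":255},{"translation":[0,60,0],"dr":[0,0,0],"grip":255}]'

```text
clock: 6.28
eef_pos: [0.4658, -0.0863, 0.2421]
tcp_rot: [-3.141, -0.0, -3.073]
wrist_force: [2.0, -1.0, -4.5]
finger_gap: 0.13
```

>>> apply_moves --plan '[{"translation":[0,14,0],"dr":[0,0,0],"grip":255},{"translation":[0,28,0],"dr":[0,0,0],"grip":255},{"translation":[0,40,0],"dr":[0,0,0],"grip":255},{"translation":[0,50,0],"dr":[0,0,0],"grip":255},{"translation":[0,56,0],"dr":[0,0,0],"grip":255}]'

```text
clock: 6.7
eef_pos: [0.4619, -0.0294, 0.2421]
tcp_rot: [-3.141, -0.0, -3.072]
wrist_force: [1.1, -2.0, -4.3]
finger_gap: 0.132
```

>>> apply_moves --plan '[{"translation":[0,3,0],"dr":[0,0,0],"grip":255},{"translation":[0,6,0],"dr":[0,0,0],"grip":255},{"translation":[0,8,0],"dr":[0,0,0],"grip":255},{"translation":[0,9,0],"dr":[0,0,0],"grip":255},{"translation":[0,10,0],"dr":[0,0,0],"grip":255}]'

```text
clock: 7.12
eef_pos: [0.4613, -0.0197, 0.2421]
tcp_rot: [-3.141, -0.0, -3.073]
wrist_force: [1.0, -1.6, -2.3]
finger_gap: 0.133
```

>>> apply_moves --plan '[{"translation":[0,1,0],"dr":[0,0,0],"grip":255},{"translation":[0,2,0],"dr":[0,0,0],"grip":255},{"translation":[0,3,0],"dr":[0,0,0],"grip":255},{"translation":[0,3,0],"dr":[0,0,0],"grip":255},{"translation":[0,3,0],"dr":[0,0,0],"grip":255}]'

```text
clock: 7.53
eef_pos: [0.4611, -0.0166, 0.242]
tcp_rot: [-3.141, -0.0, -3.073]
wrist_force: [1.9, -0.8, -3.9]
finger_gap: 0.128
```

>>> apply_moves --plan '[{"translation":[0,1,0],"dr":[0,0,0],"grip":255},{"translation":[0,2,0],"dr":[0,0,0],"grip":255},{"translation":[0,3,0],"dr":[0,0,0],"grip":255},{"translation":[0,4,0],"dr":[0,0,0],"grip":255},{"translation":[0,4,0],"dr":[0,0,0],"grip":255}]'

```text
clock: 7.95
eef_pos: [0.4609, -0.0154, 0.2421]
tcp_rot: [-3.138, 0.0, -3.075]
wrist_force: [2.3, -13.5, -2.7]
finger_gap: 0.134
```

The cover has reached its stop: force rose to 13.5 N with no further travel. Release, lift and go to the garlic.

>>> apply_moves --plan '[{"translation":[0,-3,0],"dr":[0,0,0],"grip":150},{"translation":[0,-3,0],"dr":[0,0,0],"grip":150},{"translation":[0,-3,0],"dr":[0,0,0],"grip":150},{"translation":[0,-3,-30],"dr":[0,0,0],"grip":150},{"translation":[0,-3,-70],"dr":[0,0,0],"grip":100}]'

```text
clock: 8.37
eef_pos: [0.4597, -0.0174, 0.3104]
tcp_rot: [-3.138, -0.007, -3.074]
wrist_force: [1.8, -0.5, 0.1]
finger_gap: 0.54
```

Run:
```python
from h import *
go(.518,.372,.28)
im=manip.camera('top')
cv2.imwrite('pics/t3.png',cv2.resize(im[160:280,160:480,::-1],None,fx=2.5,fy=2.5,interpolation=cv2.INTER_CUBIC))
```

```text
t 8.3667 pos [ 0.4597 -0.0174  0.3104] gap 0.54 F [ 1.84 -0.49  0.1 ]
translation [-84.5 384.7  28.4] dr [-0.22 -0.38 -0.04]
```

View pics/t3.png

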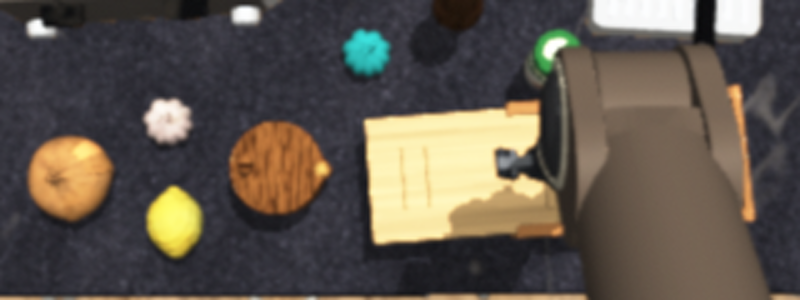

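The cover is out, with its end at crop x≈367. The salt tab is at x≈330, so they are about 34 mm apart.

>>> apply_moves --plan '[{"translation":[-42,190,10],"dr":[0,0,0],"grip":70},{"translation":[-42,190,10],"dr":[0,0,0],"grip":70},{"translation":[-42,190,10],"dr":[0,0,0],"grip":70},{"translation":[-42,190,10],"dr":[0,0,0],"grip":70},{"translation":[-42,190,10],"dr":[0,0,0],"grip":70}]'

```text
clock: 8.83
eef_pos: [0.4914, 0.1794, 0.3088]
tcp_rot: [-3.141, 0.006, -3.072]
wrist_force: [-0.3, -0.6, 1.0]
finger_gap: 0.726
```

Run:
```python
from h import *
go(.518,.372,.28)
```

```text
t 8.8333 pos [0.4914 0.1794 0.3088] gap 0.726 F [-0.25 -0.62  0.97]
translation [-39.9 190.3  28.9] dr [-0.04  0.36  0.12]
```

>>> apply_moves --plan '[{"translation":[-40,190,15],"dr":[0,0.3,0],"grip":70},{"translation":[-40,190,15],"dr":[0,0.3,0],"grip":70},{"translation":[-40,190,15],"dr":[0,0.3,0],"grip":70},{"translation":[-40,190,15],"dr":[0,0.3,0],"grip":70},{"translation":[-40,190,15],"dr":[0,0.3,0],"grip":70}]'

```text
clock: 9.25
eef_pos: [0.5169, 0.3761, 0.2936]
tcp_rot: [3.14, 0.0, -3.069]
wrist_force: [0.5, 0.4, -0.1]
finger_gap: 0.726
```

>>> apply_moves --plan '[{"translation":[0,0,0],"dr":[0,0,0],"grip":70},{"translation":[0,0,0],"dr":[0,0,0],"grip":70},{"translation":[0,0,0],"dr":[0,0,0],"grip":70},{"translation":[0,0,0],"dr":[0,0,0],"grip":70},{"translation":[0,0,0],"dr":[0,0,0],"grip":70}]'

```text
clock: 9.67
eef_pos: [0.5173, 0.3744, 0.294]
tcp_rot: [3.141, 0.001, -3.071]
wrist_force: [-0.5, -0.1, -0.0]
finger_gap: 0.724
```

Run:
```python
from h import *
go(.518,.372,.28)
c=manip.get_calibration('wrist'); im=manip.camera('wrist')
cv2.imwrite('pics/w4.png',im[:,:,::-1])
print(proj('wrist',[[.518,.372,.02],[.518,.372,.05]],c))
m=cv2.inRange(cv2.cvtColor(im,cv2.COLOR_RGB2HSV),(0,0,150),(180,70,255))
n,l,st,ce=cv2.connectedComponentsWithStats(m)
for i in range(1,n):
    if st[i,4]>800: print(st[i],ce[i],ray('wrist',[ce[i]],.02,c))
```

```text
t 9.6667 pos [0.5173 0.3744 0.294 ] gap 0.724 F [-0.46 -0.12 -0.03]
translation [-0.5 -2.4 14. ] dr [0.03 0.04 0.16]
[[311.03725305 204.85702739]
 [310.54013765 217.06967964]]
[ 610  151   30   83 1527] [627.10805501 196.07072692] [[0.49518331 0.60085425 0.02      ]]
[ 278  170   69   66 3340] [311.83862275 203.23323353] [[0.51673118 0.37250105 0.02      ]]
```

View pics/w4.png

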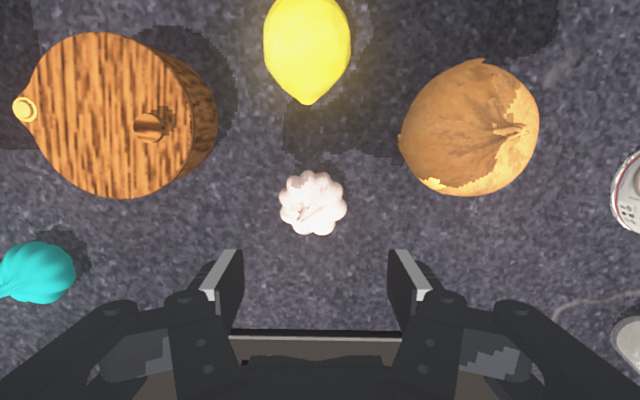

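The garlic's pale mask is at (312,203), giving (0.517, 0.3725), centred between the fingers with the onion and lemon clear of them. Descend and grasp at 20 N.

>>> apply_moves --plan '[{"translation":[0,-2,35],"dr":[0,0,0],"grip":70},{"translation":[0,-2,70],"dr":[0,0,0],"grip":70},{"translation":[0,-2,100],"dr":[0,0,0],"grip":70},{"translation":[0,-2,115],"dr":[0,0,0],"grip":70},{"translation":[0,-2,115],"dr":[0,0,0],"grip":70}]'

```text
clock: 10.13
eef_pos: [0.5165, 0.3706, 0.1755]
tcp_rot: [-3.139, -0.004, -3.072]
wrist_force: [-1.3, -1.0, 0.1]
finger_gap: 0.728
```

>>> apply_moves --plan '[{"translation":[0,0,0],"dr":[0,0,0],"grip":100},{"translation":[0,0,0],"dr":[0,0,0],"grip":255},{"translation":[0,0,0],"dr":[0,0,0],"grip":255},{"translation":[0,0,0],"dr":[0,0,0],"grip":255},{"translation":[0,0,0],"dr":[0,0,0],"grip":255}]'

```text
clock: 10.55
eef_pos: [0.5168, 0.3709, 0.1767]
tcp_rot: [-3.14, -0.003, -3.072]
wrist_force: [0.3, -0.5, -0.5]
finger_gap: 0.545
```

>>> apply_moves --plan '[{"translation":[0,0,-20],"dr":[0,0,0],"grip":255},{"translation":[0,0,-50],"dr":[0,0,0],"grip":255},{"translation":[0,0,-85],"dr":[0,0,0],"grip":255},{"translation":[0,0,-120],"dr":[0,0,0],"grip":255},{"translation":[0,0,-130],"dr":[0,0,0],"grip":255}]'

```text
clock: 10.97
eef_pos: [0.5184, 0.372, 0.3133]
tcp_rot: [3.138, 0.004, -3.072]
wrist_force: [1.2, 0.8, -0.3]
finger_gap: 0.548
```

Run:
```python
from h import *
go(.4704,-.129,.305)
c=manip.get_calibration('wrist'); im=manip.camera('wrist')
cv2.imwrite('pics/w5.png',im[:,:,::-1])
```

```text
t 10.9667 pos [0.5184 0.372  0.3133] gap 0.548 F [ 1.15  0.82 -0.26]
translation [  82.7 -496.5    6.2] dr [0.19 0.25 0.08]
```

View pics/w5.png

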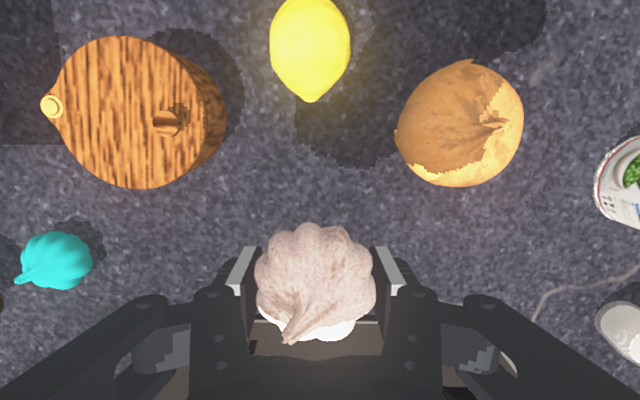

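The garlic is held upright at (315,285). Carry it to the keeper.

>>> apply_moves --plan '[{"translation":[8,-25,0],"dr":[0,0,0],"grip":255},{"translation":[14,-60,0],"dr":[0,0,0],"grip":255},{"translation":[20,-95,0],"dr":[0,0,0],"grip":255},{"translation":[26,-130,0],"dr":[0,0,0],"grip":255},{"translation":[30,-165,0],"dr":[0,0,0],"grip":255}]'

```text
clock: 11.43
eef_pos: [0.499, 0.2039, 0.3121]
tcp_rot: [3.138, 0.004, -3.071]
wrist_force: [1.0, -0.5, -0.2]
finger_gap: 0.543
```

>>> apply_moves --plan '[{"translation":[6,-35,0],"dr":[0,0,0],"grip":255},{"translation":[12,-70,0],"dr":[0,0,0],"grip":255},{"translation":[18,-105,0],"dr":[0,0,0],"grip":255},{"translation":[24,-140,0],"dr":[0,0,0],"grip":255},{"translation":[28,-175,0],"dr":[0,0,0],"grip":255}]'

```text
clock: 11.85
eef_pos: [0.4824, 0.0257, 0.3112]
tcp_rot: [3.138, 0.004, -3.071]
wrist_force: [0.4, -0.9, -0.8]
finger_gap: 0.546
```

Run:
```python
from h import *
go(.4704,-.129,.305)
```

```text
t 11.85 pos [0.4824 0.0257 0.3112] gap 0.546 F [ 0.36 -0.94 -0.84]
translation [  22.9 -153.5    5.5] dr [0.23 0.25 0.13]
```

>>> apply_moves --plan '[{"translation":[6,-35,0],"dr":[0,0,0],"grip":255},{"translation":[12,-70,0],"dr":[0,0,0],"grip":255},{"translation":[18,-110,0],"dr":[0.2,0.2,0],"grip":255},{"translation":[22,-140,0],"dr":[0.2,0.2,0],"grip":255},{"translation":[23,-154,0],"dr":[0.2,0.2,0],"grip":255}]'

```text
clock: 12.27
eef_pos: [0.469, -0.1339, 0.3105]
tcp_rot: [-3.14, 0.001, -3.076]
wrist_force: [0.9, 0.2, -0.2]
finger_gap: 0.548
```

>>> apply_moves --plan '[{"translation":[0,0,0],"dr":[0,0,0],"grip":255},{"translation":[0,0,0],"dr":[0,0,0],"grip":255},{"translation":[0,0,0],"dr":[0,0,0],"grip":255},{"translation":[0,0,0],"dr":[0,0,0],"grip":255},{"translation":[0,0,0],"dr":[0,0,0],"grip":255}]'

```text
clock: 12.68
eef_pos: [0.4693, -0.1323, 0.3104]
tcp_rot: [-3.141, 0.001, -3.073]
wrist_force: [0.4, 0.3, -0.4]
finger_gap: 0.548
```

Run:
```python
from h import *
go(.4704,-.129,.186)
c=manip.get_calibration('wrist'); im=manip.camera('wrist')
cv2.imwrite('pics/w6.png',im[:,:,::-1])
im=manip.camera('top')
cv2.imwrite('pics/t4.png',cv2.resize(im[160:280,160:480,::-1],None,fx=2.5,fy=2.5,interpolation=cv2.INTER_CUBIC))
```

```text
t 12.6833 pos [ 0.4693 -0.1323  0.3104] gap 0.548 F [ 0.37  0.29 -0.43]
translation [ -1.2   3.3 124.4] dr [-0.03  0.05  0.01]
```

View pics/w6.png

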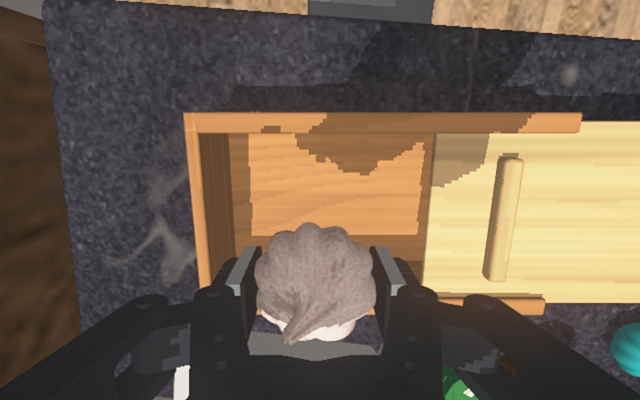

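View pics/t4.png

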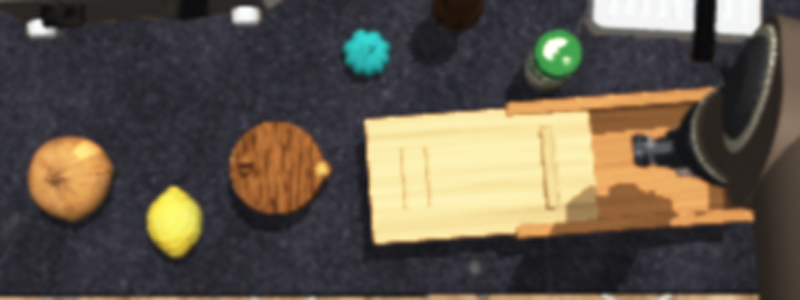

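The keeper's opening spans columns 232–428 and the gripper sits at 315, so it is clear of both sides. Descend.

>>> apply_moves --plan '[{"translation":[-1,4,25],"dr":[0,0,0],"grip":255},{"translation":[-1,4,55],"dr":[0,0,0],"grip":255},{"translation":[-1,4,85],"dr":[0,0,0],"grip":255},{"translation":[-1,4,110],"dr":[0,0,0],"grip":255},{"translation":[-1,4,124],"dr":[0,0,0],"grip":255}]'

```text
clock: 13.2
eef_pos: [0.4694, -0.1278, 0.184]
tcp_rot: [-3.141, -0.002, -3.073]
wrist_force: [-0.6, 0.2, -0.3]
finger_gap: 0.543
```

>>> apply_moves --plan '[{"translation":[0,0,0],"dr":[0,0,0],"grip":255},{"translation":[0,0,0],"dr":[0,0,0],"grip":100},{"translation":[0,0,0],"dr":[0,0,0],"grip":90},{"translation":[0,0,0],"dr":[0,0,0],"grip":75},{"translation":[0,0,0],"dr":[0,0,0],"grip":75}]'

```text
clock: 13.62
eef_pos: [0.47, -0.1278, 0.1851]
tcp_rot: [-3.141, 0.0, -3.072]
wrist_force: [-0.1, -0.8, 0.5]
finger_gap: 0.707
```

Released. Lift straight up.

>>> apply_moves --plan '[{"translation":[0,0,-10],"dr":[0,0,0],"grip":75},{"translation":[0,0,-30],"dr":[0,0,0],"grip":75},{"translation":[0,0,-60],"dr":[0,0,0],"grip":75},{"translation":[0,0,-95],"dr":[0,0,0],"grip":75},{"translation":[0,0,-125],"dr":[0,0,0],"grip":100}]'

```text
clock: 14.03
eef_pos: [0.4697, -0.128, 0.3133]
tcp_rot: [-3.141, 0.002, -3.073]
wrist_force: [0.7, -0.8, -0.9]
finger_gap: 0.611
```

Run:
```python
from h import *
go(.4611,-.018,.300)
c=manip.get_calibration('wrist'); im=manip.camera('wrist')
cv2.imwrite('pics/w7.png',im[:,:,::-1])
```

```text
t 14.0333 pos [ 0.4697 -0.128   0.3133] gap 0.611 F [ 0.72 -0.8  -0.94]
translation [  1.1 110.3  13.2] dr [-0.05  0.11  0.03]
```

View pics/w7.png

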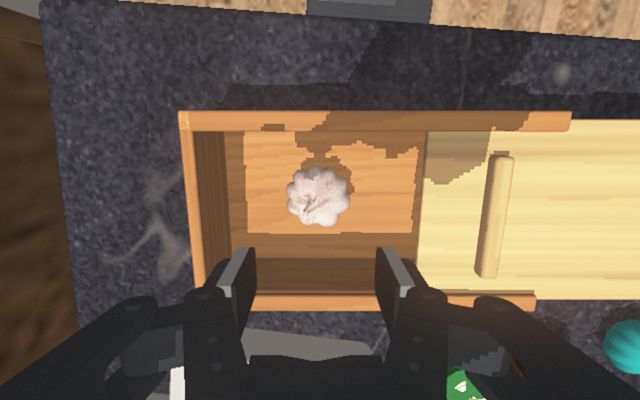

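The garlic stands on the keeper floor at (318,197), upright. Now the bar.

>>> apply_moves --plan '[{"translation":[1,35,0],"dr":[0,0,0],"grip":160},{"translation":[1,70,0],"dr":[0,0,0],"grip":160},{"translation":[1,105,5],"dr":[0,0,0],"grip":160},{"translation":[1,112,13],"dr":[0,0,0],"grip":160},{"translation":[1,112,13],"dr":[0,0,0],"grip":160}]'

```text
clock: 14.5
eef_pos: [0.4623, -0.0144, 0.3052]
tcp_rot: [-3.14, 0.01, -3.069]
wrist_force: [0.4, -0.1, -0.3]
finger_gap: 0.37
```

Run:
```python
from h import *
go(.4611,-.016,.242)
c=manip.get_calibration('wrist'); im=manip.camera('wrist')
cv2.imwrite('pics/w8.png',im[:,:,::-1])
```

```text
t 14.5 pos [ 0.4623 -0.0144  0.3052] gap 0.37 F [ 0.38 -0.06 -0.34]
translation [ 1.9 -1.4 63.2] dr [-0.07  0.55  0.28]
```

View pics/w8.png

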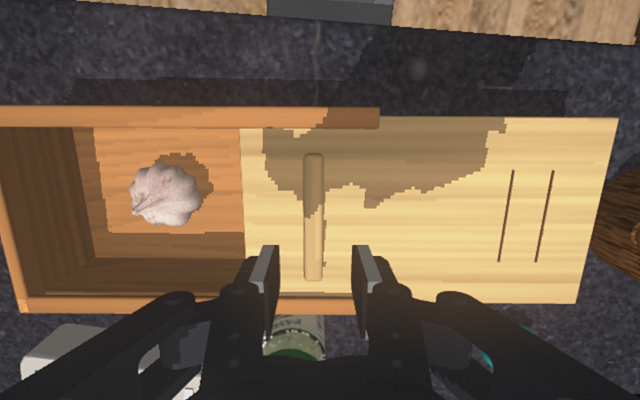

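The bar is at (314,217), midway between the fingers. Descend and take it.

>>> apply_moves --plan '[{"translation":[1,-1,25],"dr":[0,0.5,0.2],"grip":160},{"translation":[1,-1,50],"dr":[0,0.5,0.2],"grip":160},{"translation":[1,-1,63],"dr":[0,0.5,0.2],"grip":160},{"translation":[1,-1,63],"dr":[0,0.5,0.2],"grip":160},{"translation":[1,-1,63],"dr":[0,0.5,0.2],"grip":255}]'

```text
clock: 14.97
eef_pos: [0.4624, -0.0196, 0.2426]
tcp_rot: [-3.138, 0.0, -3.077]
wrist_force: [0.8, -0.6, 1.0]
finger_gap: 0.248
```

>>> apply_moves --plan '[{"translation":[0,0,0],"dr":[0,0,0],"grip":255},{"translation":[0,0,0],"dr":[0,0,0],"grip":255},{"translation":[0,0,0],"dr":[0,0,0],"grip":255},{"translation":[0,0,0],"dr":[0,0,0],"grip":255},{"translation":[0,0,0],"dr":[0,0,0],"grip":255}]'

```text
clock: 15.38
eef_pos: [0.4624, -0.0201, 0.2429]
tcp_rot: [-3.138, 0.001, -3.078]
wrist_force: [-1.5, -1.5, 3.6]
finger_gap: 0.135
```

>>> apply_moves --plan '[{"translation":[0,-6,0],"dr":[0,0,0],"grip":255},{"translation":[0,-18,0],"dr":[0,0,0],"grip":255},{"translation":[0,-32,0],"dr":[0,0,0],"grip":255},{"translation":[0,-46,0],"dr":[0,0,0],"grip":255},{"translation":[0,-60,0],"dr":[0,0,0],"grip":255}]'

```text
clock: 15.8
eef_pos: [0.4664, -0.0801, 0.243]
tcp_rot: [-3.139, 0.001, -3.077]
wrist_force: [2.6, 2.0, -5.4]
finger_gap: 0.129
```

>>> apply_moves --plan '[{"translation":[0,-14,0],"dr":[0,0,0],"grip":255},{"translation":[0,-28,0],"dr":[0,0,0],"grip":255},{"translation":[0,-42,0],"dr":[0,0,0],"grip":255},{"translation":[0,-54,0],"dr":[0,0,0],"grip":255},{"translation":[0,-62,0],"dr":[0,0,0],"grip":255}]'

```text
clock: 16.22
eef_pos: [0.4706, -0.143, 0.243]
tcp_rot: [-3.139, 0.001, -3.077]
wrist_force: [1.2, 2.0, -3.1]
finger_gap: 0.132
```

>>> apply_moves --plan '[{"translation":[0,-3,0],"dr":[0,0,0],"grip":255},{"translation":[0,-5,0],"dr":[0,0,0],"grip":255},{"translation":[0,-7,0],"dr":[0,0,0],"grip":255},{"translation":[0,-8,0],"dr":[0,0,0],"grip":255},{"translation":[0,-9,0],"dr":[0,0,0],"grip":255}]'

```text
clock: 16.63
eef_pos: [0.4712, -0.1515, 0.243]
tcp_rot: [-3.139, 0.001, -3.077]
wrist_force: [1.1, 1.5, -2.0]
finger_gap: 0.13
```

>>> apply_moves --plan '[{"translation":[0,-1,0],"dr":[0,0,0],"grip":255},{"translation":[0,-2,0],"dr":[0,0,0],"grip":255},{"translation":[0,-3,0],"dr":[0,0,0],"grip":255},{"translation":[0,-4,0],"dr":[0,0,0],"grip":255},{"translation":[0,-5,0],"dr":[0,0,0],"grip":255}]'

```text
clock: 17.05
eef_pos: [0.4715, -0.1558, 0.243]
tcp_rot: [-3.14, 0.001, -3.076]
wrist_force: [1.7, 8.2, 0.2]
finger_gap: 0.135
```

>>> apply_moves --plan '[{"translation":[0,-2,0],"dr":[0,0,0],"grip":255},{"translation":[0,-3,0],"dr":[0,0,0],"grip":255},{"translation":[0,-4,0],"dr":[0,0,0],"grip":255},{"translation":[0,-4,0],"dr":[0,0,0],"grip":255},{"translation":[0,-4,0],"dr":[0,0,0],"grip":255}]'

```text
clock: 17.47
eef_pos: [0.4718, -0.1567, 0.2429]
tcp_rot: [3.138, -0.0, -3.073]
wrist_force: [-0.7, 13.6, 3.1]
finger_gap: 0.13
```

The cover is hard against the shut stop: 13.6 N with no further travel, and 141 mm from the open stop. Release in place and lift.

>>> apply_moves --plan '[{"translation":[0,0,0],"dr":[0,0,0],"grip":160},{"translation":[0,0,0],"dr":[0,0,0],"grip":160},{"translation":[0,0,0],"dr":[0,0,0],"grip":160},{"translation":[0,0,-20],"dr":[0,0,0],"grip":160},{"translation":[0,0,-60],"dr":[0,0,0],"grip":160}]'

```text
clock: 17.88
eef_pos: [0.4703, -0.1571, 0.3002]
tcp_rot: [3.137, -0.008, -3.074]
wrist_force: [0.5, 0.1, 0.6]
finger_gap: 0.371
```

>>> apply_moves --plan '[{"translation":[0,0,-30],"dr":[0,0,0],"grip":160},{"translation":[0,20,-40],"dr":[0,0,0],"grip":160},{"translation":[0,40,-40],"dr":[0,0,0],"grip":160},{"translation":[0,40,-40],"dr":[0,0,0],"grip":160},{"translation":[0,40,-40],"dr":[0,0,0],"grip":160}]'

```text
clock: 18.3
eef_pos: [0.4679, -0.1171, 0.3407]
tcp_rot: [3.138, -0.007, -3.073]
wrist_force: [0.1, 0.3, -0.8]
finger_gap: 0.368
```

Run:
```python
from h import *
go(.47,-.05,.35)
c=manip.get_calibration('wrist'); im=manip.camera('wrist')
cv2.imwrite('pics/w9.png',im[:,:,::-1])
im=manip.camera('top')
cv2.imwrite('pics/t9.png',cv2.resize(im[160:280,160:480,::-1],None,fx=2.5,fy=2.5,interpolation=cv2.INTER_CUBIC))
```

```text
t 18.3 pos [ 0.4679 -0.1171  0.3407] gap 0.368 F [ 0.1   0.3  -0.83]
translation [-6.6 66.9 -9.1] dr [ 0.23 -0.42  0.02]
```

View pics/w9.png

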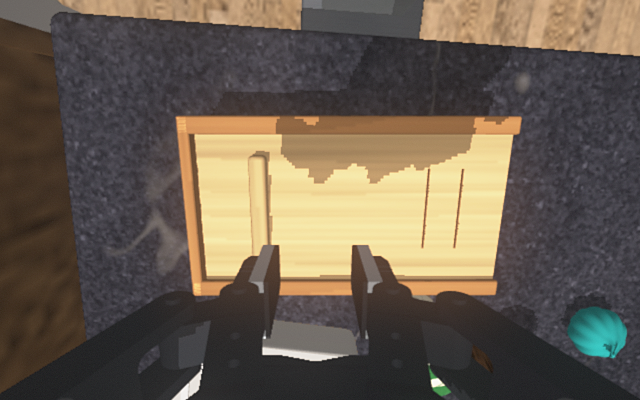

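View pics/t9.png

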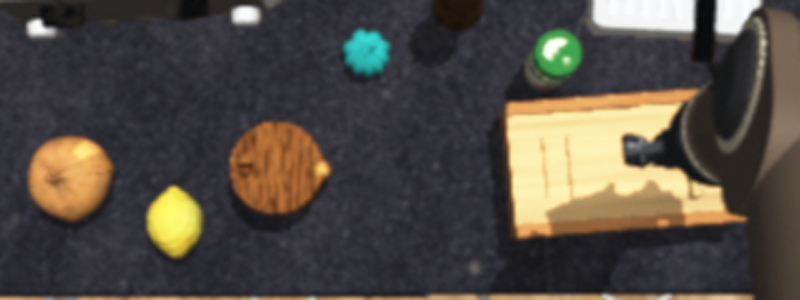

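Run:
```python
from h import *
im=cv2.imread('pics/w9.png'); cv2.imwrite('pics/w9k.png',cv2.resize(im[105:235,165:285],None,fx=4.5,fy=4.5,interpolation=cv2.INTER_CUBIC))
c=manip.get_calibration('wrist')
```

```text
(no output)
```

View pics/w9k.png

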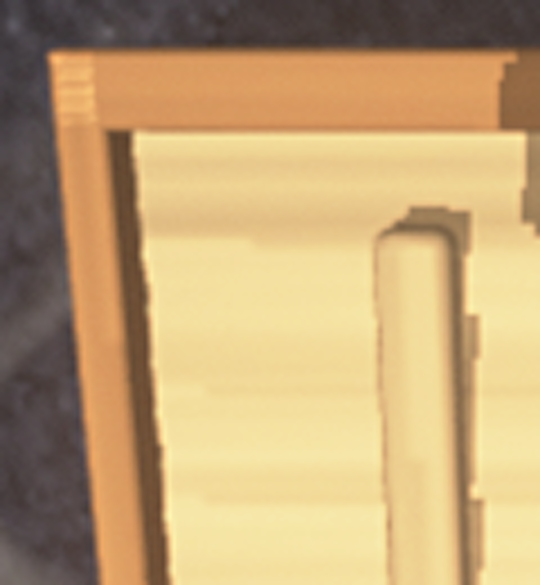

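Run:
```python
from h import *
a=ray('wrist',[(165+78/4.5,105+300/4.5),(165+119/4.5,105+300/4.5)],.075); b=ray('wrist',[(165+416/4.5,105+300/4.5)],.08)
print((b-a)[:,:2]@np.array([-.068,.9977]))
```

```text
[0.05240705 0.04615467]
```

```bash
python3 -c "
from workcell import manip
print(manip.sense()['joint_velocities'].round(3)); print(manip.finish_job())"
```

```text
[ 0.006  0.006  0.003 -0.001 -0.003 -0.    -0.   ]
the job is handed in; nothing more can be done
None
```

I handed the job in at about 18 s of the 64 s allowed; no verdict was reported.

**What I did:** I dragged the salt box about 95 mm along the keeper's +y by its knob. I then slid the cover to its open stop by the bar, set the garlic inside and let go, and slid the cover back to its shut stop.

**Last checks:**
- **Cover:** both stops were felt at about 13.5 N with no further travel. The last wrist picture puts the bar 52 mm from the outer face of the stop end, against 53 mm for fully shut, so it is shut to within about 1 mm.
- **Garlic:** it stood upright on the keeper floor in the last view before the cover closed.
- **Salt box:** upright, about 345 mm along the keeper's +y; the limit is 300 mm.
- **Other items:** the onion, lemon, spice jar and turquoise look-alike looked unmoved in the final top picture. The pepper mill was mostly outside that crop, but nothing went near it.

**Disagreements:**
- The top camera put the keeper about 3.5 mm nearer the stop end than the wrist camera and the open stop did. I used the wrist and contact values.
- When I let go of the bar at the open stop, the cover probably slid back 3–5 mm. It stayed about 135 mm open, so the garlic still went in clear of it.

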